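# Check that a vial crimper's hand lever stops short of its bar

## Task

On the larger of the two clamped vial crimpers, press the grip of the hand lever in towards its fixed bar with the backs of the fingers until it stops, hold it there for a second, and ease it all the way back out without letting it snap. Then press it in to its stop once more and finish with it held there, so that I can gauge the gap that is left. Only press, firmly but without forcing it: do not pinch the lever or touch the bar, and leave the smaller crimper and the things standing about alone.

Things in the scene. Friction and masses are not known exactly. Their poses are not given: they have to be found in the camera images.
- large: The larger crimper, fixed to the bench: grey base plate 110 x 110 x 12 mm, post 108 mm high, upright steel head 42 mm across, 110 mm high. Two grey handles reach out level along this body's -x, centred 75 mm up, nothing under them: fixed bar on the +y side, lever on the -y side. Origin on the bench under the head's axis. The lever's upright hinge is at (-28, -18) mm in this frame
- large_bar: Fixed bar of the larger crimper, part of it, with the crimper's own origin and axes: a grey plastic handle 100 mm long (x), 14 mm thick (y), 26 mm high, its centre at (-133, 15, 75) mm. Not to be touched
- large_lever (a joint): Angle of the larger crimper's lever, rad: 0 sprung fully out, growing as the lever is pressed towards the bar (clockwise seen from above). A hard stop ends its travel at 0.36, parallel with the bar and 19 mm short of it. At mid-grip the return spring pushes with about 3 N when out, 8 N at the stop
- large_grip (a point): Grey plastic grip of the larger crimper's lever, 100 mm long (x), 14 mm thick (y), 26 mm high (z), 62 to 88 mm above the bench; this point is its middle, 105 mm from the hinge. It turns with the lever: +x points to the hinge, +y to the bar, -y is the outer face to press. With the lever out, the middle of the grip is about 38 mm of travel from the stop
- small: The smaller crimper, not to be used, fixed to the bench: the same stand and layout, but its head is 24 mm across and its handles are 72 percent as long; origin on the bench under the axis of its head, handles along its -x
- small_lever (a joint): Angle of the smaller crimper's lever, rad: 0 sprung fully out. To be left alone
- vial: Clear headspace vial with aluminium cap, 23 mm across, 46 mm high, loose on the larger crimper's base plate; origin at the centre of its underside
- vial_b: Amber headspace vial, 23 mm across, 46 mm high, loose on the bench; origin at the centre of its underside
- cap_tin: White round tin of caps, 40 mm across, 32 mm high, loose beside the bar of the larger crimper; origin at the centre of its underside
- beaker: Glass beaker, 60 mm across, 70 mm high, loose; origin at the centre of its underside
- driver: Screwdriver with black handle, 150 mm long, lying loose along its x; origin at the centre of its underside
- amber: Amber bottle with blue cap, 70 mm across, 120 mm high, loose; origin at the centre of its underside

How it is judged:
On the way, in this order (a step that is already met when the one before it is completed fails the run):
1. the lever is pressed in to its stop by the fingers and held (value of joint large_lever above 0.335 rad and contact force between the fingers and large_lever above 2 N), for 0.8 s.
2. the lever is back out (value of joint large_lever below 0.03 rad), for 0.1 s.
At the end, for the whole second after the job is handed in: The larger crimper's lever is held in at its stop (above 0.335 rad) by the fingers pressing it with 3 to 40 N, the bar untouched, the smaller crimper's lever out (below 0.04 rad), and every loose thing within 25 mm of where it started (value of joint large_lever above 0.335 rad and contact force between the fingers and large_lever between 3 and 40 N and contact force between the fingers and large_bar below 0.5 N and value of joint small_lever below 0.04 rad and not (distance of any of vial, vial_b, cap_tin, beaker, driver, amber from where it was at the start of the episode above 0.025 m)); the arm keeps its last pose, push and grip.
It fails at once if the lever snaps back (faster than 3 rad/s) (velocity of joint large_lever below -3 rad/s).
It fails at once if the lever is forced (over 45 N) (contact force between the fingers and large_lever above 45 N).
It fails at once if the fingers touch the fixed bar (contact force between the fingers and large_bar above 1 N).
It fails at once if the lever is pinched, or worked from inside or on top, not pressed on its outer face (contact force between the fingers and large_lever above 1 N and y of the grasp point in the frame of large_grip above -0.003 m).
It fails at once if a loose thing is pushed aside, lifted or carried (25 mm), or the smaller crimper is pressed (distance of any of vial, vial_b, cap_tin, beaker, driver, amber from where it was at the start of the episode above 0.025 m or value of joint small_lever above 0.06 rad or contact force between the fingers and small above 3 N).
It also fails if it takes over 48 s, if anything falls off the work surface, if the arm or the gripper's body presses on something with over 40 N, if the wrist force passes 120 N, or if a joint passes its speed limit or range.

## Robot

A 6-joint arm with a two-finger parallel gripper is mounted at the origin on the work surface. World frame = base frame: x ahead of the robot, y to its left, z up, the work surface at z = 0. Lengths are in m, angles in rad, forces in N, time in s.
With the tool pointing down it reaches from about 0.35 to 0.775 m from the base axis. Payload 5.5 kg.
Tool frame: the origin (TCP) lies at the very end of the fingers, on their centre line; the grasp point (between the pads) lies 19 mm behind it; z points along the fingers, y is the line along which they close (so a half turn about z gives the same grasp; the last joint's range is limited). The gripper opens to 85 mm and grips with 20 to 120 N. Pads are 22 mm wide; open, the fingers measure 114 mm over their backs; the gripper's body (76 mm by 85 mm) begins 54 mm behind the grasp point. The pads swing forward as they close: fully open they stand 13 mm farther back than shut.
Start: joints at [1.082, 0.313, 0.046, 1.304, 0, 1.431], TCP at [0.197, 0.54, 0.231] pointing down, gripper open.
Joint ranges: [-2.76, 2.76], [-0.86, 1.69], [-1.03, 1.26], [-2.2, 2.34], [-1.47, 1.5], [-3.14, 3.14]. Speed limits (rad/s): [2.57, 2.57, 3.14, 3.14, 3.14, 3.14].

## Interface

Orientations are given as a unit quaternion [w, x, y, z].
In Python, from workcell import env, read_camera, get_calibration gives the robot as it stands.
- The arm moves only by the tool jog_arm, never from a script. Its argument "motion" is one flat list of numbers, 7 for each row, row after row: the shift along the tool's x, y, z as a fraction of full scale, then the turn, a rotation vector about the tool's x, y, z as a fraction of full scale, then the opening, from 0 (shut) to 1 (fully open). In form: [x, y, z, wx, wy, wz, grip, x, y, z, wx, wy, wz, grip, ...]. A call has 1 to 12 rows; each row is the pose to reach, as a shift and turn from the pose commanded when the call began, along the tool's axes at that moment; what a row does not reach only later rows make up. Full scale, the value 1, is 0.2 m for a shift and 90 degrees for a turn. A row lasts 1/8 s, in which the tool goes at most 62.5 mm and 10.7 degrees, less where a joint would pass 70% of its speed; a pose out of reach is approached as far as the arm can. A call with a number of a shift or a turn outside -1 to 1 is refused whole. A call with a gripper value outside its range is refused whole. The fingers move at their own pace and stop on an object; "newtons" is the grip in N (left out, the last holds). Time passes only in rows, so rows that repeat a pose let the fingers close. It gives the time, the measured TCP pose, the force, the opening and the grip force at its end, in the units of the state.
- env.get_state(): the state, without advancing time (a new reading comes with each control period).
- read_camera(name): name is "side" or "top" or "wrist"; returns the picture (384x512x3 uint8, red, green, blue); there is no depth.
- get_calibration(name): a dict with "fx", "fy", "cx", "cy" (pixels), "dist" ([k1, k2, p1, p2, k3] as OpenCV has them; the pictures are not rectified), "world_from_camera" (4x4, takes a point from camera to world coordinates). Camera axes: x right, y down, z forward; pixel columns grow to the right and rows downward; lengths in m; the calibration is good to about 2 mm. A picture is of the moment at which its call begins: read the wrist's pose just before it. get_calibration takes no time and is no camera call; for the wrist camera it gives the pose at the moment of the call.
- env.hand_in(): hands the job in; it is judged then, once.
The state is a dict: "clock": time; "joint_pos": joint angles; "qvel": joint speeds; "tau": joint torques, N m; "tcp_pos": TCP position; "orientation": TCP orientation; "wrist_force": force on the tool from outside, world axes, zero at the start; "ft_torque": the same for the moment, N m; "finger_gap": finger opening in m; "grip_force": force on a finger pad.
Only numpy, scipy, OpenCV 4.12 (cv2) and the standard library are available. Lean on these libraries where they do the work, as an engineer would, in place of code of your own. Each camera call takes 0.05 s, during which the arm holds its last target. There are 200 camera calls.

## Working session

There is one attempt and no reset: what is moved stays moved. The work goes in short steps, Python scripts to look and compute and a tool call to move; the robot and the scene stay as the last step left them, time stands still between calls to the robot, and variables do not carry over. Pictures are saved under pics/ and viewed, at most 10 in all, crops included, and the job is handed in when it is done.

Besides the shell and the picture viewer there is one more tool, called by a JSON object that holds its "method" and its "body". jog_arm: Moves the arm, as the interface text tells. Shift numbers are shares of 0.2 m and turn numbers shares of 90 degrees, none past 1 either way. Its arguments: {"type":"object","properties":{"motion":{"type":"array","items":{"type":"number"}},"newtons":{"type":"number"}},"required":["motion"]}

```bash
mkdir -p pics; python3 - <<'E'
from workcell import env, read_camera, get_calibration
import cv2
for n in("top","side"):
    cv2.imwrite(f"pics/{n}0.png",cv2.resize(read_camera(n)[:,:,::-1],(800,600)))
    c=get_calibration(n);print(n,c)
print(env.get_state())
E
```

```text
top {'fx': 456.171055429118, 'fy': 456.171055429118, 'cx': 246.53809852695647, 'cy': 196.02006831500606, 'dist': array([-0.14584746,  0.        ,  0.        ,  0.        ,  0.        ]), 'world_from_camera': array([[ 0.01206361, -0.9877131 ,  0.15581172,  0.38545537],
       [-0.99979218, -0.00935371,  0.01811363, -0.08455487],
       [-0.01643365, -0.15599785, -0.98762068,  1.29476391],
       [ 0.        ,  0.        ,  0.        ,  1.        ]])}
side {'fx': 431.4742180889877, 'fy': 431.4742180889877, 'cx': 255.93028330925586, 'cy': 192.84760173232004, 'dist': array([0.04052517, 0.        , 0.        , 0.        , 0.        ]), 'world_from_camera': array([[-0.69658127,  0.40261006, -0.59386839,  1.19043949],
       [ 0.71742845,  0.40057497, -0.56994396,  0.53672687],
       [ 0.00842364, -0.82307037, -0.56787693,  0.68515301],
       [ 0.        ,  0.        ,  0.        ,  1.        ]])}
{'clock': 0.1, 'joint_pos': array([ 1.08239069e+00,  3.13940395e-01,  4.50769343e-02,  1.30357970e+00,
       -5.30516239e-05,  1.43120002e+00]), 'qvel': array([-0.00023118, -0.00246429,  0.00250016, -0.00061367, -0.0008838 ,
       -0.00181353]), 'tau': array([ 3.43081447e-03, -4.81724453e+01,  2.99243313e+01,  1.27666356e-02,
       -1.10922244e-04,  2.30125875e-05]), 'tcp_pos': array([0.19632901, 0.53995886, 0.23048304]), 'orientation': array([-2.29097561e-04,  1.73521784e-01,  9.84829687e-01, -7.91350876e-04]), 'wrist_force': array([-0.94399624, -0.07482833, -0.35084877]), 'ft_torque': array([-0.00178802,  0.00076066,  0.02564651]), 'grip_force': 0.0, 'finger_gap': 0.0854580310009717}
```

View pics/top0.png

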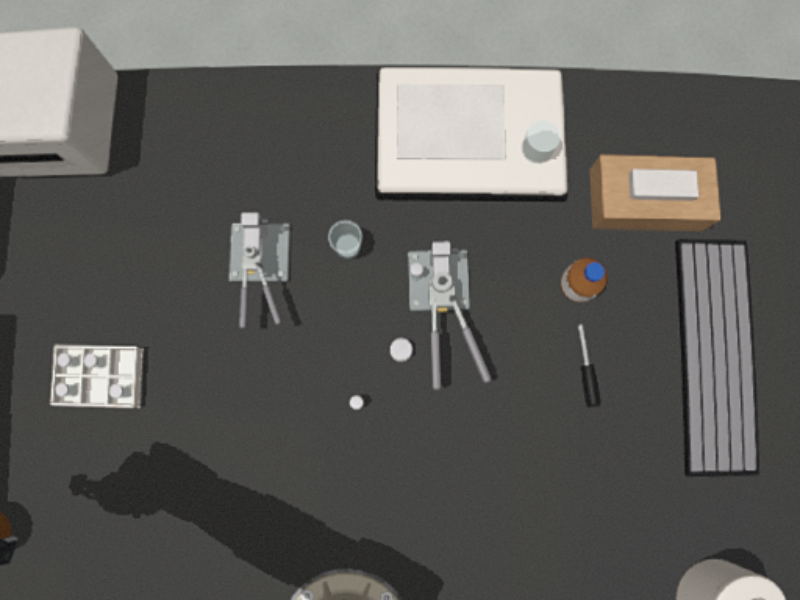

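View pics/side0.png

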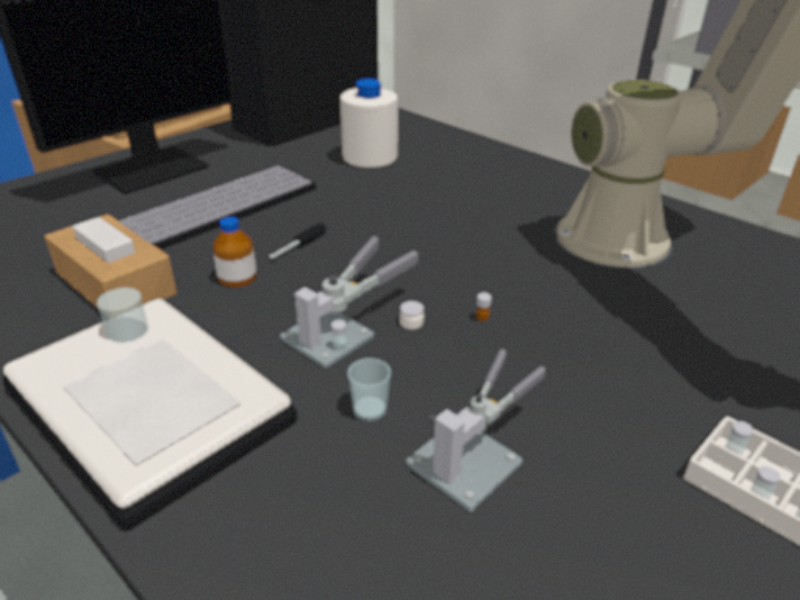

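The top picture shows the large crimper's head at (442,283). Its fixed bar runs from (434,330) to (437,386), and the lever grip from (468,332) to (489,380). The tin is at (401,349), the driver at (588,370) and the amber bottle at (585,278).

```bash
cat > h.py <<'E'
from workcell import env, read_camera, get_calibration
import cv2, numpy as np
def ray(n,uv,z,c=None):
    c=c or get_calibration(n)
    K=np.array([[c['fx'],0,c['cx']],[0,c['fy'],c['cy']],[0,0,1]])
    p=cv2.undistortPoints(np.array(uv,float).reshape(-1,1,2),K,c['dist'])[:,0]
    T=c['world_from_camera']; d=np.c_[p,np.ones(len(p))]@T[:3,:3].T; o=T[:3,3]
    return o+d*((z-o[2])/d[:,2])[:,None]
E
python3 - <<'E'
from h import *
im=read_camera("top")
cv2.imwrite("pics/topc.png",cv2.resize(im[140:270,225:395,::-1],(784,600),interpolation=cv2.INTER_CUBIC))
s=512/800
print(ray("top",np.array([[437,386],[435,334],[489,380],[467,331],[457,304]])*s,.088).round(3))
print(ray("top",np.array([[401,349]])*s,.032).round(3),ray("top",np.array([[580,326],[593,404],[408,252],[469,250],[409,309],[469,309],[585,278]])*s,.012).round(3))
E
```

```text
[[ 0.441 -0.151  0.088]
 [ 0.529 -0.148  0.088]
 [ 0.451 -0.239  0.088]
 [ 0.534 -0.202  0.088]
 [ 0.581 -0.185  0.088]]
[[ 0.508 -0.09   0.032]] [[ 0.555 -0.417  0.012]
 [ 0.413 -0.438  0.012]
 [ 0.69  -0.102  0.012]
 [ 0.695 -0.215  0.012]
 [ 0.583 -0.104  0.012]
 [ 0.584 -0.214  0.012]
 [ 0.644 -0.429  0.012]]
```

View pics/topc.png

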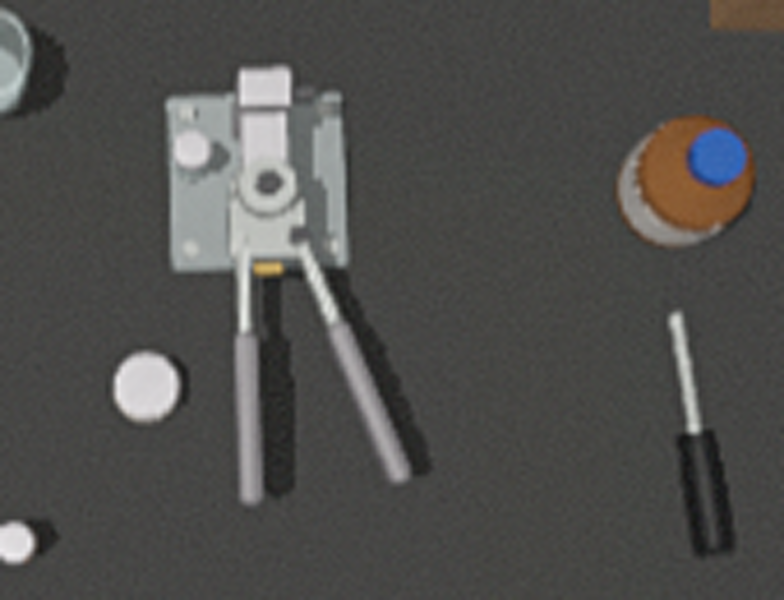

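{"method": "jog_arm", "body": {"motion": [-0.3, -0.13, -0.1, 0, 0, -0.08, 0, -0.6, -0.26, -0.1, 0, 0, -0.16, 0, -0.96, -0.395, -0.1, 0, 0, -0.245, 0, -0.96, -0.395, -0.1, 0, 0, -0.245, 0, -0.96, -0.395, -0.1, 0, 0, -0.245, 0], "newtons": 40}}

```text
clock: 0.78
tcp_pos: [0.3511, 0.3993, 0.251]
orientation: [-0.0, -0.016, 1.0, -0.0]
wrist_force: [-0.8, 0.7, -0.4]
finger_gap: 0.0001
grip_force: 0.0
```

{"method": "jog_arm", "body": {"motion": [-0.1, -0.3, 0, 0, 0, 0, 0, -0.2, -0.6, 0, 0, 0, 0, 0, -0.3, -0.9, 0, 0, 0, 0, 0, -0.32, -1, 0, 0, 0, 0, 0]}}

```text
clock: 1.27
tcp_pos: [0.4213, 0.2014, 0.2512]
orientation: [-0.0, -0.017, 1.0, -0.0]
wrist_force: [0.3, 0.5, -0.1]
finger_gap: -0.0
grip_force: 0.0
```

{"method": "jog_arm", "body": {"motion": [0, -0.3, 0, 0, 0, 0, 0, 0, -0.6, 0, 0, 0, 0, 0, 0, -0.9, 0, 0, 0, 0, 0, 0, -1, 0, 0, 0, 0, 0]}}

```text
clock: 1.78
tcp_pos: [0.4282, 0.0015, 0.2512]
orientation: [0.0, -0.017, 1.0, 0.0]
wrist_force: [1.2, 0.7, 0.2]
finger_gap: 0.0
grip_force: 0.0
```

{"method": "jog_arm", "body": {"motion": [0, -0.3, 0, 0, 0, 0, 0, 0, -0.6, 0, 0, 0, 0, 0, 0, -0.9, 0, 0, 0, 0, 0, 0, -1, 0, 0, 0, 0, 0]}}

```text
clock: 2.28
tcp_pos: [0.4359, -0.1986, 0.2509]
orientation: [0.0, -0.017, 1.0, 0.0]
wrist_force: [-0.4, 0.6, -0.4]
finger_gap: 0.0003
grip_force: 0.0
```

{"method": "jog_arm", "body": {"motion": [-0.1, -0.25, 0, 0, 0, 0, 0, -0.23, -0.5, 0, 0, 0, 0, 0, -0.23, -0.5, 0, 0, 0, 0, 0, -0.23, -0.5, 0, 0, 0, 0, 0]}}

```text
clock: 2.78
tcp_pos: [0.4852, -0.2934, 0.2506]
orientation: [-0.001, -0.019, 1.0, 0.001]
wrist_force: [0.2, -1.2, 0.3]
finger_gap: -0.0004
grip_force: 0.0
```

```bash
python3 - <<'E'
from h import *
print(env.get_state()['tcp_pos'])
c=get_calibration("wrist");print(c)
cv2.imwrite("pics/w1.png",cv2.resize(read_camera("wrist")[:,:,::-1],(800,600)))
E
```

```text
[ 0.48518329 -0.29341106  0.25063974]
{'fx': 312.72342021865995, 'fy': 312.72342021865995, 'cx': 259.2953569208055, 'cy': 190.97461588384593, 'dist': array([-0.0796056,  0.       ,  0.       ,  0.       ,  0.       ]), 'world_from_camera': array([[-3.68724563e-02,  9.54524389e-01,  2.95843900e-01,
         4.08887057e-01],
       [ 9.99319651e-01,  3.49795147e-02,  1.16905239e-02,
        -2.95591828e-01],
       [ 8.10414131e-04,  2.96073681e-01, -9.55164760e-01,
         3.92067386e-01],
       [ 0.00000000e+00,  0.00000000e+00,  0.00000000e+00,
         1.00000000e+00]])}
```

View pics/w1.png

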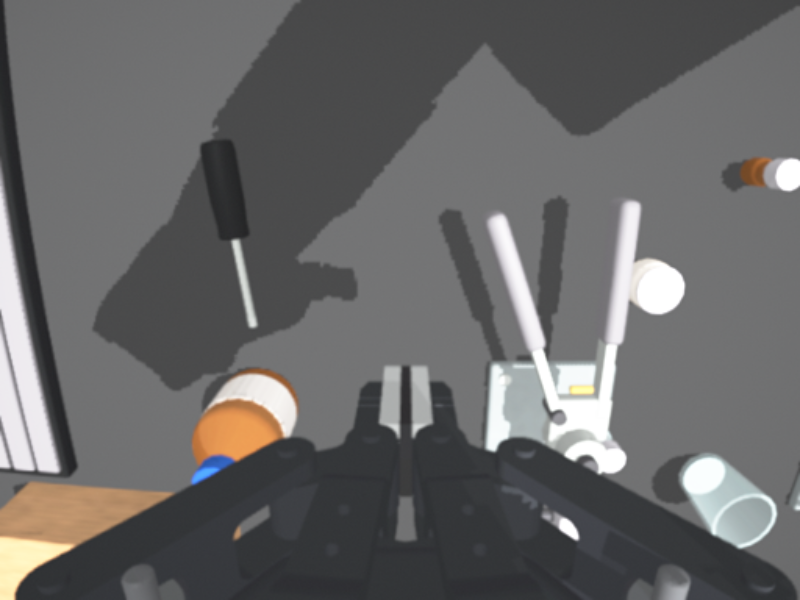

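The wrist view shows the lever grip from (495,215) to (537,345) and the bar from (629,203) to (614,342). The shut fingers are clear on the outer side of the lever.

```bash
python3 - <<'E'
from h import *
p=ray("wrist",np.array([[495,216],[537,347],[629,203],[613,342],[557,416],[383,367],[430,367],[358,395],[455,395]])*.64,.088);print(p.round(4))
print(ray("wrist",np.array([[383,367],[430,367]])*.64,.25).round(4),ray("wrist",np.array([[358,395],[455,395]])*.64,.27).round(4))
E
```

```text
[[ 0.4474 -0.2378  0.088 ]
 [ 0.5343 -0.2011  0.088 ]
 [ 0.4353 -0.1537  0.088 ]
 [ 0.529  -0.1489  0.088 ]
 [ 0.5871 -0.1799  0.088 ]
 [ 0.5528 -0.305   0.088 ]
 [ 0.5516 -0.2729  0.088 ]
 [ 0.575  -0.322   0.088 ]
 [ 0.5724 -0.2543  0.088 ]]
[[ 0.4761 -0.2998  0.25  ]
 [ 0.4756 -0.2848  0.25  ]] [[ 0.4756 -0.306   0.27  ]
 [ 0.4746 -0.2788  0.27  ]]
```

{"method": "jog_arm", "body": {"motion": [0, 0, 0.25, 0, 0, 0, 0, 0, 0, 0.5, 0, 0, 0, 0, 0, 0, 0.75, 0, 0, 0, 0, 0, 0, 0.9, 0, 0, 0, 0, 0, 0, 0.96, 0, 0, 0, 0, 0, 0, 0.96, 0, 0, 0, 0, 0, 0, 0.96, 0, 0, 0, 0]}}

```text
clock: 3.7
tcp_pos: [0.4862, -0.2955, 0.0611]
orientation: [0.001, -0.018, 1.0, -0.001]
wrist_force: [0.9, 0.4, 0.2]
finger_gap: 0.0001
grip_force: 0.0
```

{"method": "jog_arm", "body": {"motion": [0, 0.05, 0, 0, 0, 0, 0, 0, 0.1, 0, 0, 0, 0, 0, 0, 0.15, 0, 0, 0, 0, 0, 0, 0.2, 0, 0, 0, 0, 0, 0, 0.22, 0, 0, 0, 0, 0, 0, 0.24, 0, 0, 0, 0, 0, 0, 0.24, 0, 0, 0, 0, 0]}}

```text
clock: 4.58
tcp_pos: [0.4837, -0.2475, 0.0594]
orientation: [0.0, -0.018, 1.0, -0.001]
wrist_force: [0.3, -1.4, -0.4]
finger_gap: -0.0001
grip_force: 0.5
```

{"method": "jog_arm", "body": {"motion": [0, 0.025, 0, 0, 0, 0, 0, 0, 0.05, 0, 0, 0, 0, 0, 0, 0.075, 0, 0, 0, 0, 0, 0, 0.1, 0, 0, 0, 0, 0, 0, 0.12, 0, 0, 0, 0, 0, 0, 0.14, 0, 0, 0, 0, 0, 0, 0.15, 0, 0, 0, 0, 0, 0, 0.16, 0, 0, 0, 0, 0, 0, 0.16, 0, 0, 0, 0, 0]}}

```text
clock: 5.7
tcp_pos: [0.4813, -0.2155, 0.0592]
orientation: [-0.001, -0.018, 1.0, -0.001]
wrist_force: [-3.3, -7.2, 0.6]
finger_gap: -0.0003
grip_force: 3.0
```

{"method": "jog_arm", "body": {"motion": [0, 0.01, 0, 0, 0, 0, 0, 0, 0.02, 0, 0, 0, 0, 0, 0, 0.03, 0, 0, 0, 0, 0, 0, 0.03, 0, 0, 0, 0, 0]}}

```text
clock: 6.2
tcp_pos: [0.4807, -0.2096, 0.0591]
orientation: [-0.001, -0.018, 1.0, -0.001]
wrist_force: [-5.2, -7.5, 0.4]
finger_gap: 0.0
grip_force: 3.4
```

```bash
python3 - <<'E'
from h import *
cv2.imwrite("pics/t2.png",cv2.resize(read_camera("top")[140:270,225:395,::-1],(784,600),interpolation=cv2.INTER_CUBIC))
E
```

```text
(no output)
```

View pics/t2.png

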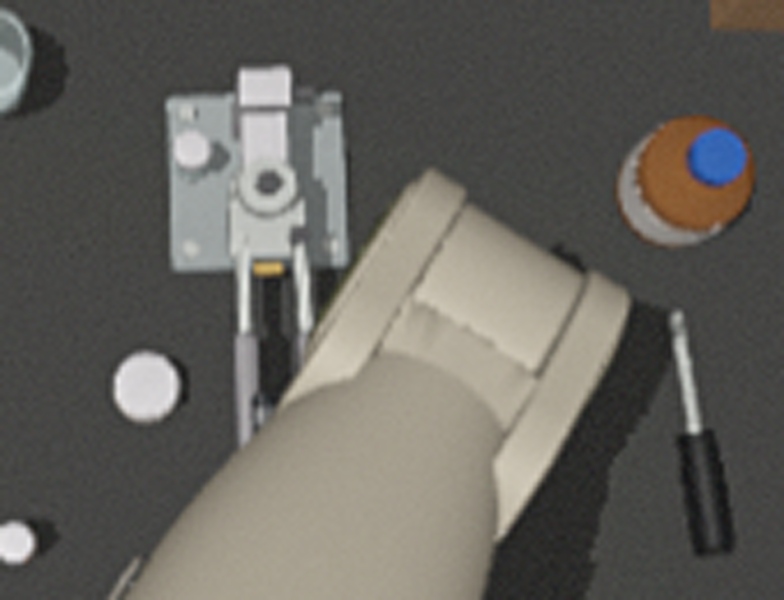

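The lever's rod, from (298,245) to (308,320), is nearly parallel with the bar. I'll continue in small steps.

{"method": "jog_arm", "body": {"motion": [0, 0.005, 0, 0, 0, 0, 0, 0, 0.01, 0, 0, 0, 0, 0, 0, 0.01, 0, 0, 0, 0, 0]}}

```text
clock: 6.62
tcp_pos: [0.4805, -0.2077, 0.0591]
orientation: [-0.001, -0.018, 1.0, -0.001]
wrist_force: [-5.0, -7.4, 0.8]
finger_gap: -0.0
grip_force: 3.5
```

{"method": "jog_arm", "body": {"motion": [0, 0.005, 0, 0, 0, 0, 0, 0, 0.01, 0, 0, 0, 0, 0, 0, 0.01, 0, 0, 0, 0, 0]}}

```text
clock: 7.0
tcp_pos: [0.4803, -0.2058, 0.0591]
orientation: [-0.002, -0.018, 1.0, -0.001]
wrist_force: [-5.3, -7.2, 0.9]
finger_gap: -0.0001
grip_force: 3.7
```

{"method": "jog_arm", "body": {"motion": [0, 0.005, 0, 0, 0, 0, 0, 0, 0.01, 0, 0, 0, 0, 0, 0, 0.01, 0, 0, 0, 0, 0]}}

```text
clock: 7.38
tcp_pos: [0.4802, -0.2039, 0.0591]
orientation: [-0.002, -0.018, 1.0, -0.001]
wrist_force: [-6.2, -8.6, 0.3]
finger_gap: -0.0003
grip_force: 3.9
```

{"method": "jog_arm", "body": {"motion": [0, 0.005, 0, 0, 0, 0, 0, 0, 0.01, 0, 0, 0, 0, 0, 0, 0.01, 0, 0, 0, 0, 0]}}

```text
clock: 7.75
tcp_pos: [0.4801, -0.2033, 0.0592]
orientation: [-0.002, -0.017, 1.0, -0.002]
wrist_force: [-6.3, -12.3, -0.6]
finger_gap: -0.0003
grip_force: 6.0
```

{"method": "jog_arm", "body": {"motion": [0, 0.005, 0, 0, 0, 0, 0, 0, 0.01, 0, 0, 0, 0, 0, 0, 0.01, 0, 0, 0, 0, 0]}}

```text
clock: 8.12
tcp_pos: [0.4801, -0.203, 0.0593]
orientation: [-0.002, -0.017, 1.0, -0.004]
wrist_force: [-7.0, -17.9, -2.7]
finger_gap: -0.0002
grip_force: 8.7
```

{"method": "jog_arm", "body": {"motion": [0, 0, 0, 0, 0, 0, 0, 0, 0, 0, 0, 0, 0, 0, 0, 0, 0, 0, 0, 0, 0, 0, 0, 0, 0, 0, 0, 0, 0, 0, 0, 0, 0, 0, 0, 0, 0, 0, 0, 0, 0, 0, 0, 0, 0, 0, 0, 0, 0, 0, 0, 0, 0, 0, 0, 0, 0, 0, 0, 0, 0, 0, 0, 0, 0, 0, 0, 0, 0, 0]}}

```text
clock: 9.38
tcp_pos: [0.4801, -0.203, 0.0593]
orientation: [-0.002, -0.016, 1.0, -0.004]
wrist_force: [-7.3, -18.3, -2.3]
finger_gap: -0.0002
grip_force: 8.7
```

{"method": "jog_arm", "body": {"motion": [0, -0.015, 0, 0, 0, 0, 0, 0, -0.03, 0, 0, 0, 0, 0, 0, -0.045, 0, 0, 0, 0, 0, 0, -0.06, 0, 0, 0, 0, 0, 0, -0.075, 0, 0, 0, 0, 0, 0, -0.09, 0, 0, 0, 0, 0, 0, -0.105, 0, 0, 0, 0, 0, 0, -0.12, 0, 0, 0, 0, 0, 0, -0.135, 0, 0, 0, 0, 0, 0, -0.15, 0, 0, 0, 0, 0, 0, -0.165, 0, 0, 0, 0, 0, 0, -0.18, 0, 0, 0, 0, 0]}}

```text
clock: 10.88
tcp_pos: [0.4837, -0.2352, 0.0597]
orientation: [0.001, -0.018, 1.0, -0.0]
wrist_force: [3.4, -2.4, 0.9]
finger_gap: 0.0001
grip_force: 1.7
```

{"method": "jog_arm", "body": {"motion": [0, -0.015, 0, 0, 0, 0, 0, 0, -0.03, 0, 0, 0, 0, 0, 0, -0.045, 0, 0, 0, 0, 0, 0, -0.06, 0, 0, 0, 0, 0, 0, -0.075, 0, 0, 0, 0, 0, 0, -0.09, 0, 0, 0, 0, 0, 0, -0.105, 0, 0, 0, 0, 0, 0, -0.12, 0, 0, 0, 0, 0, 0, -0.135, 0, 0, 0, 0, 0, 0, -0.135, 0, 0, 0, 0, 0, 0, -0.135, 0, 0, 0, 0, 0, 0, -0.135, 0, 0, 0, 0, 0]}}

```text
clock: 12.38
tcp_pos: [0.4839, -0.2619, 0.0593]
orientation: [-0.0, -0.018, 1.0, 0.0]
wrist_force: [-0.3, 1.1, -0.1]
finger_gap: 0.0001
grip_force: 0.0
```

```bash
python3 - <<'E'
from h import *
print(env.get_state()['wrist_force'])
cv2.imwrite("pics/t3.png",cv2.resize(read_camera("top")[140:270,225:395,::-1],(784,600),interpolation=cv2.INTER_CUBIC))
E
```

```text
[-0.25554547  1.09793867 -0.08845201]
```

View pics/t3.png

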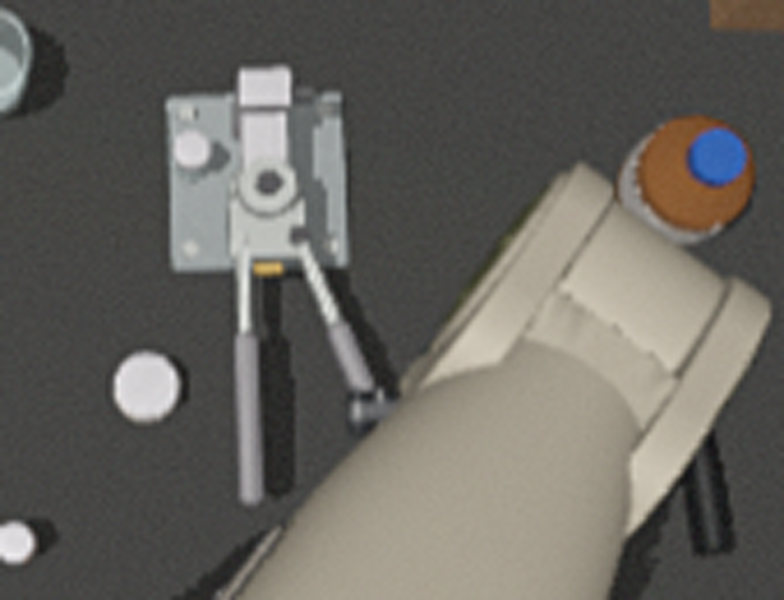

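The lever is back out, with its rod running from (300,235) to (339,325) as at the start. Now I'll press it again.

{"method": "jog_arm", "body": {"motion": [0, 0.025, 0, 0, 0, 0, 0, 0, 0.05, 0, 0, 0, 0, 0, 0, 0.075, 0, 0, 0, 0, 0, 0, 0.1, 0, 0, 0, 0, 0, 0, 0.12, 0, 0, 0, 0, 0, 0, 0.14, 0, 0, 0, 0, 0, 0, 0.16, 0, 0, 0, 0, 0, 0, 0.18, 0, 0, 0, 0, 0, 0, 0.2, 0, 0, 0, 0, 0, 0, 0.22, 0, 0, 0, 0, 0, 0, 0.24, 0, 0, 0, 0, 0, 0, 0.25, 0, 0, 0, 0, 0]}}

```text
clock: 13.92
tcp_pos: [0.4812, -0.2127, 0.0592]
orientation: [-0.001, -0.018, 1.0, -0.001]
wrist_force: [-3.6, -7.5, 0.8]
finger_gap: -0.0003
grip_force: 3.3
```

{"method": "jog_arm", "body": {"motion": [0, 0.01, 0, 0, 0, 0, 0, 0, 0.02, 0, 0, 0, 0, 0, 0, 0.03, 0, 0, 0, 0, 0, 0, 0.04, 0, 0, 0, 0, 0, 0, 0.045, 0, 0, 0, 0, 0, 0, 0.05, 0, 0, 0, 0, 0, 0, 0.05, 0, 0, 0, 0, 0, 0, 0.05, 0, 0, 0, 0, 0]}}

```text
clock: 14.92
tcp_pos: [0.4802, -0.2034, 0.0592]
orientation: [-0.002, -0.017, 1.0, -0.001]
wrist_force: [-7.0, -10.1, 0.7]
finger_gap: -0.0004
grip_force: 4.5
```

{"method": "jog_arm", "body": {"motion": [0, 0.005, 0, 0, 0, 0, 0, 0, 0.01, 0, 0, 0, 0, 0, 0, 0.015, 0, 0, 0, 0, 0, 0, 0.015, 0, 0, 0, 0, 0, 0, 0.015, 0, 0, 0, 0, 0, 0, 0.015, 0, 0, 0, 0, 0]}}

```text
clock: 15.68
tcp_pos: [0.4802, -0.203, 0.0593]
orientation: [-0.002, -0.016, 1.0, -0.004]
wrist_force: [-7.8, -17.1, -1.8]
finger_gap: -0.0002
grip_force: 8.5
```

```bash
python3 - <<'E'
from h import *
cv2.imwrite("pics/w4.png",cv2.resize(read_camera("wrist")[:,:,::-1],(800,600)))
E
```

```text
(no output)
```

View pics/w4.png

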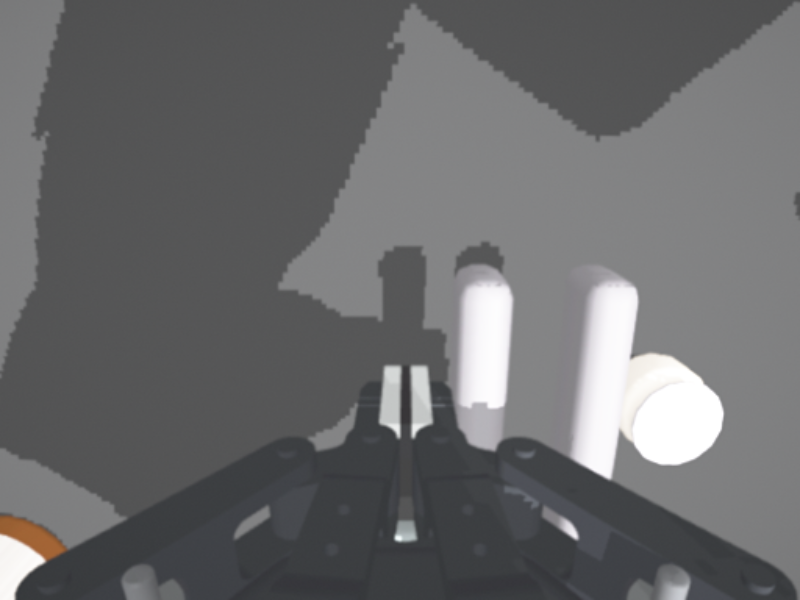

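The lever grip, from (485,275) to (480,440), is parallel with the bar and pressed by the finger's back. The bar and tin are clear, so I'm handing in.

```bash
python3 -c "
from workcell import env
print(env.hand_in())"
```

```text
the job is handed in; nothing more can be done
None
```

I pressed the larger crimper's lever to its stop, held it over a second, and eased it fully out. It is now pressed in and held at the stop with about 19 N at the wrist. The bar, the smaller crimper and the loose things were left alone, and the job is handed in, though the hand-in gave no verdict.

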